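# Guarded rocker press: seat the tube and press the lever through the window

### The job

Push the square steel tube along its channel until it is fully home against the end stop of the little bench press. Then reach through the guard's window with closed fingertips and press the lever pad down until the punch bears firmly on the tube, keep it pressed for about a second, and let the lever spring back up. Do not touch the guard, do not press the lever before the tube is home, do not grasp or lift the tube, and leave the other things on the bench where they are.

Things in the scene. Friction and masses are not known exactly. Their poses are not given: they have to be found in the camera images.
- press: grey bench press, fixed. Origin: underside of its base plate (130 x 320 x 12 mm, x -65..65, y -195..125), under the channel's mid-line; x from its front (robot side) to its back, y to its left, z up. On its right half the channel runs along y at x = 0. At the back two bearing posts (x 51, y -74 and 108, tops z 95 mm) carry the rocker shaft along y at z = 80 mm
- stop_face (a point): face of the end stop (63 mm wide, top z = 44 mm) that closes the channel's left end, at (0, -30, 32) mm in the press frame, on the channel's mid-line. From here the channel runs to press -y, to its open mouth at y = -195: floor z = 12 mm, two rails 43 mm apart with tops at z = 24 mm
- guard: dark sheet-steel guard, fixed on the press's left half over the lever; frame as press. A hood closed in front and at the sides (press x -78..44, y -18..118 mm, sheet 4 mm). Its top face slopes 15 degrees, front edge z = 84, back edge z = 118 mm, and has the window: a hole 96 mm wide (y) by 84 mm along the slope (81 in x) in a 20 mm frame. Must not be touched
- window_center (a point): centre of the guard's window, in the plane of the sloping face, at (-17, 50, 100) mm in the press frame
- lever_pad_top (a point): centre of the top of the lever pad, black, 34 mm (x) by 40 mm (y), under the middle of the window, at (-17, 50, 88) mm in the press frame when up, about 12 mm below the window plane; it swings down about the shaft (68 mm behind it) to about z = 68 mm when the punch bears on the tube
- rocker (a joint): angle of the rocker (shaft, lever and punch arm, one rigid piece), rad: 0 = up, at rest; grows as the lever is pressed. The punch meets the tube at about 0.29; with no tube there the limit is 0.36. Return spring: about 2.5 N on the pad starts it, about 4 N brings it to the tube, more bears on the tube (10 to 15 N in all is plenty). Springs back to 0
- tube: square steel tube, bare, 40 x 120 x 40 mm, long along its y; origin at the centre of its underside. It lies in the channel, long axis along the channel, 40 to 75 mm short of the stop, its right end sticking out of the channel's mouth side. Home: its left end touches the stop, so that its centre is at y = -90 mm in the press frame. Push its right end towards press +y
- wood_block: bare wooden block 45 x 90 x 42 mm lying on the right, a bystander; origin at the centre of its underside
- bolt: steel hexagon bolt 72 mm long lying on the right, a bystander; origin at the centre of its underside
- nut: steel hexagon nut 31 x 36 x 16 mm lying on the front ledge of the press's base plate (z = 12 mm), beside the channel at x = -49 mm, y between -140 and -70 mm in the press frame; a bystander; origin at the centre of its underside
- spanner: steel spanner 212 mm long lying on the right, a bystander; origin at the centre of its underside
- punch_tip (a point): lower tip of the steel punch, 15 mm thick, under the front end of the exposed arm beside the guard; points down over the channel at (0, -50, 66) mm in the press frame when up, 14 mm above the tube's top
Mind the look-alikes: they are no part of the job. What is shaped like the tube but black or red is not meant.

How it is judged (in metres and radians):
On the way, in this order (a step that is already met when the one before it is completed fails the run):
1. the tube is fully home against the end stop (within 4 mm) (y of tube in the frame of press above -0.094 m), for 0.2 s.
2. fingers press the lever pad down and the punch bears on the tube with at least 2 N for 0.5 s, the tube home (y of tube in the frame of press above -0.094 m and value of joint rocker above 0.24 rad and contact force between the fingers and lever_pad above 1 N and contact force between punch and tube above 2 N), for 0.5 s.
At the end, for the whole second after the job is handed in: the tube lies flat in the channel, home against the stop within 4 mm and at rest; the lever has been pressed until the punch bore on the tube and has sprung back up (rocker below 0.04 rad) (y of tube in the frame of press above -0.094 m and z of tube in the frame of press below 0.015 m and angle between tube's own z axis and vertical below 0.05 rad and value of joint rocker below 0.04 rad and linear speed of tube below 0.01 m/s); the robot touches nothing.
It fails at once if the guard is touched (contact force between any of the arm, the fingers and guard above 0.3 N).
It fails at once if the lever is pressed while the tube is not home (value of joint rocker above 0.12 rad and y of tube in the frame of press below -0.096 m).
It fails at once if the tube is lifted or tipped (8 mm, 0.15 rad) (z of tube in the frame of press above 0.02 m or angle between tube's own z axis and vertical above 0.15 rad).
It fails at once if a bystander is moved by more than 20 mm (distance of any of wood_block, bolt, nut, spanner from where it was at the start of the episode above 0.02 m).
It also fails if it takes over 48 s, if anything falls off the work surface, if the arm or the gripper's body presses on something with over 40 N, if the wrist force passes 120 N, or if a joint passes its speed limit or range.

### The arm

A 6-joint arm with a two-finger parallel gripper is mounted at the origin on the work surface; the furniture and walls round the work are solid. World frame = base frame: x ahead of the robot, y to its left, z up, the work surface at z = 0. Lengths are in mm, angles in rad, forces in N, time in s.
With the tool pointing down it reaches from about 400 to 825 mm from the base axis. Payload 7 kg.
Tool frame: the origin (TCP) lies at the very end of the fingers, on their centre line; the grasp point (between the pads) lies 19 mm behind it; z points along the fingers, y is the line along which they close (so a half turn about z gives the same grasp; the last joint's range is limited). The gripper opens to 88 mm and grips with 3 to 60 N. Pads are 19 mm wide; open, the fingers measure 130 mm over their backs; the gripper's body (78 mm by 193 mm) begins 47 mm behind the grasp point.
Start: joints at [-0.821, 0.359, 0.012, 0, -1.224, -0.288], TCP at [300.725, -604.285, 226.561] pointing down, gripper open.
Joint ranges: [-3.07, 3.07], [-1.43, 2.12], [-1.02, 1.25], [-3.03, 1.67], [-3.05, -0], [-3.03, 3.03]. Speed limits (rad/s): [2.39, 2.39, 3.01, 3.14, 3.14, 3.14].

### API

Orientations are given as a unit quaternion [x, y, z, w].
In Python, from plant import bot gives the robot as it stands. Calls block until the motion is done:
- bot.move_ptp(position, orientation): joint-space move of the TCP to a pose.
- bot.line_to(position, velocity=150, ori=None): straight line of the TCP; ori=None keeps the orientation; velocity is the mean speed in mm/s.
- bot.move_joints(angles): joint-space move.
- bot.move_gripper(opening, force=None): finger opening in mm; force is the grip in N (None keeps the last); returns when the fingers have stopped.
- bot.pause(seconds).
- bot.solve_ik(position, orientation): joint angles nearest the present ones, or None.
- bot.read_state(): the state.
- bot.camera(name): name is "scene" or "top" or "wrist"; returns the picture (384x512x3 uint8, red, green, blue); there is no depth.
- bot.get_calibration(name): a dict with "fx", "fy", "cx", "cy" (pixels), "view" (4x4, takes a point from world to camera coordinates); the wrist camera has in their place "T_tool_cam" (4x4, takes a point from camera to tool coordinates, whose origin is the TCP and whose axes are the flange's). Camera axes: x right, y up, looking along -z (the intrinsics and any distortion apply to the point x, -y, -z); pixel columns grow to the right and rows downward; lengths in mm; the calibration is good to about 2 mm. A picture is of the moment at which its call begins: read the wrist's pose just before it. get_calibration takes no time and is no camera call.
A pose or a line that the arm cannot do raises bot.Unreachable and nothing moves.
- bot.close_job(): hands the job in; it is judged then, once.
The state is a dict: "t": time; "joint_pos": joint angles; "qvel": joint speeds; "tau": joint torques, N m; "tcp_pos": TCP position; "eef_rot": TCP orientation; "contact_force": force on the tool from outside, world axes, zero at the start; "moment": the same for the moment, N m; "width": finger opening in mm; "finger_force": force on a finger pad.
Only numpy, scipy, OpenCV 4.12 (cv2) and the standard library are available. Lean on these libraries where they do the work, as an engineer would, in place of code of your own. Each camera call takes 0.05 s, during which the arm holds its last target. There are 200 camera calls.

## Working session

There is one attempt and no reset: what is moved stays moved. The work goes in short steps, each a Python script; the robot and the scene stay as the last script left them, time stands still between calls to the robot, and variables do not carry over. Pictures are saved under pics/ and viewed, at most 10 in all, crops included, and the job is handed in when it is done.

```bash
ls; mkdir -p pics; python3 - <<'E'
from plant import bot
import cv2,numpy as np
np.set_printoptions(precision=4,suppress=True)
for n in("scene","top"):
    cv2.imwrite(f"pics/{n}0.png",cv2.cvtColor(bot.camera(n),cv2.COLOR_RGB2BGR))
for n in("scene","top","wrist"):print(n,bot.get_calibration(n))
s=bot.read_state();print(s["t"],s["tcp_pos"],s["eef_rot"],s["contact_force"],s["width"])
E
```

```text
pics
scene {'fx': 457.1060428620009, 'fy': 457.1060428620009, 'cx': 259.46174048184736, 'cy': 190.0135070516511, 'view': array([[    0.6028,    -0.7979,    -0.0044,  -199.7361],
       [    0.5479,     0.4099,     0.7292,  -278.3912],
       [   -0.58  ,    -0.442 ,     0.6843, -1124.9252],
       [    0.    ,     0.    ,     0.    ,     1.    ]])}
top {'fx': 436.06837895426946, 'fy': 436.06837895426946, 'cx': 256.4549257009901, 'cy': 194.99529162744986, 'view': array([[   -0.0035,    -1.    ,    -0.0048,    39.6075],
       [    0.9871,    -0.0042,     0.1598,  -361.0164],
       [   -0.1598,    -0.0042,     0.9871, -1307.9867],
       [    0.    ,     0.    ,     0.    ,     1.    ]])}
wrist {'fx': 285.0435606855022, 'fy': 285.0435606855022, 'cx': 259.5512022388566, 'cy': 197.61095655862079, 'T_tool_cam': array([[   0.0011,    0.9664,    0.2571,   68.0359],
       [   1.    ,   -0.0009,   -0.0008,    0.6564],
       [  -0.0005,    0.2571,   -0.9664, -158.6793],
       [   0.    ,    0.    ,    0.    ,    1.    ]])}
0.1 [ 300.5187 -603.9229  225.7217] [-0.2288  0.9735  0.0007 -0.0002] [-0.5987  0.126   0.3318] 87.48835924682811
```

View pics/scene0.png

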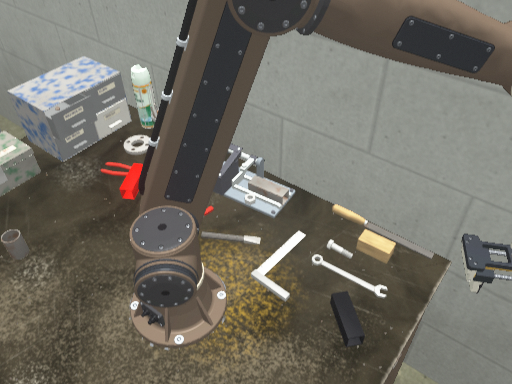

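View pics/top0.png

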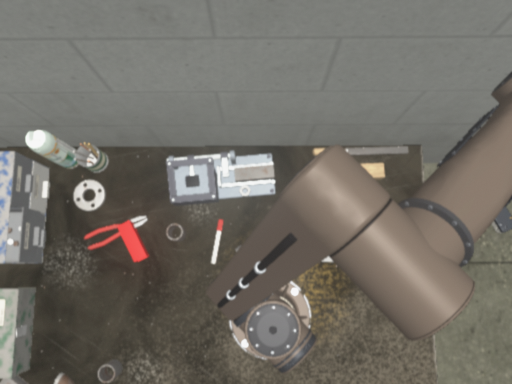

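Scene: the press is behind the arm, with the tube near (270,190). Top: guard window and pad at about (192,180), tube at about (252,174), nut at (244,190). I'll enlarge the press in the top view.

```bash
python3 - <<'E'
import cv2
a=cv2.imread("pics/top0.png")[140:215,155:285]
cv2.imwrite("pics/topc.png",cv2.resize(a,None,fx=6,fy=6,interpolation=cv2.INTER_CUBIC))
E
cat > h.py <<'E'
import numpy as np
from plant import bot
def ray(n,uv,z,st=None):
    "world point on plane z seen at pixel uv"
    c=bot.get_calibration(n)
    if n=="wrist":
        from scipy.spatial.transform import Rotation as R
        T=np.eye(4);T[:3,:3]=R.from_quat(st["eef_rot"]).as_matrix();T[:3,3]=st["tcp_pos"]
        M=T@np.array(c["T_tool_cam"])
    else: M=np.linalg.inv(c["view"])
    d=M[:3,:3]@[(uv[0]-c["cx"])/c["fx"],-(uv[1]-c["cy"])/c["fy"],-1]
    o=M[:3,3]; return o+d*(z-o[2])/d[2]
def proj(n,p,st=None):
    c=bot.get_calibration(n)
    if n=="wrist":
        from scipy.spatial.transform import Rotation as R
        T=np.eye(4);T[:3,:3]=R.from_quat(st["eef_rot"]).as_matrix();T[:3,3]=st["tcp_pos"]
        V=np.linalg.inv(T@np.array(c["T_tool_cam"]))
    else: V=np.array(c["view"])
    q=V[:3,:3]@p+V[:3,3]
    return np.array([c["cx"]+c["fx"]*q[0]/-q[2],c["cy"]+c["fy"]*q[1]/q[2]])
E
```

```text
(no output)
```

View pics/topc.png

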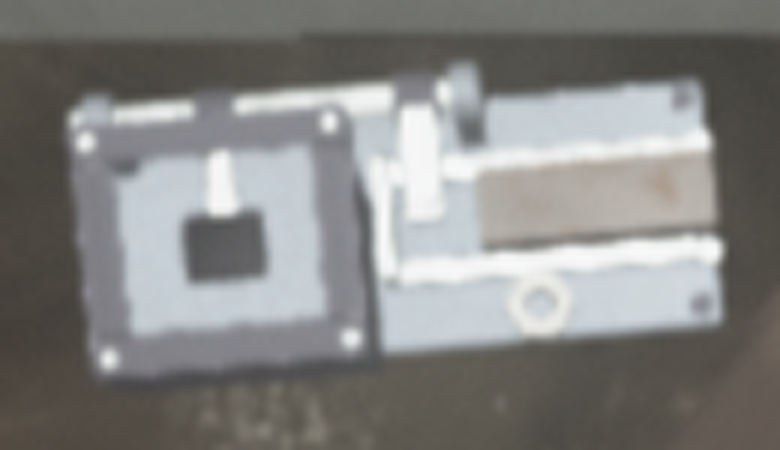

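The crop shows window corners at about (118,165), (310,148), (325,320), (132,335), pad corners at about (183,217) to (267,277), and the tube from u=482 to 715. I'll fit the press pose from these.

```bash
cat > fit.py <<'E'
import numpy as np
from h import *
from scipy.optimize import least_squares
t=np.tan(np.radians(15))
w=lambda x,y:(x,y,100+(x+17)*t)
P=np.array([w(23.5,98),w(23.5,2),w(-57.5,2),w(-57.5,98),(0,70,88),(0,30,88),(-34,30,88),(-34,70,88),(-65,-195,12),(65,-195,12)],float)
U=np.array([(118,165),(310,148),(325,320),(132,335),(183,217),(262,208),(267,277),(190,285),(720,325),(700,80)])/6+[155,140]
def W(q,P):
    c,s=np.cos(q[2]),np.sin(q[2]);P=np.atleast_2d(P)
    return np.c_[q[0]+c*P[:,0]-s*P[:,1],q[1]+s*P[:,0]+c*P[:,1],P[:,2]]
if __name__=="__main__":
    np.set_printoptions(precision=3,suppress=True)
    f=lambda q:np.ravel([proj("top",p) for p in W(q,P)]-U)
    r=least_squares(f,[600,0,0],loss="soft_l1",x_scale=[100,100,1]);q=r.x;print(q,f(q).reshape(-1,2))
    for n,p in(("tubeR",(715,190)),("tubeL",(482,205))):
        a=ray("top",np.array(p)/6+[155,140],52);d=a-[q[0],q[1],0];c,s=np.cos(q[2]),np.sin(q[2]);print(n,a,[c*d[0]+s*d[1],-s*d[0]+c*d[1]])
    print("wall",ray("top",(300,147),0),"pad",W(q,(-17,50,88)),"nut",ray("top",np.array((540,303))/6+[155,140],28))
    # scene check
    for p in W(q,[(0,-195,12),(-65,-195,12),(65,-195,12)]):print(proj("scene",p))
E
python3 fit.py
```

```text
[414.997 178.105   0.084] [[-0.774 -0.066]
 [ 0.136 -0.086]
 [ 0.42  -0.188]
 [-0.103  0.167]
 [-0.204 -0.088]
 [ 0.141  0.238]
 [ 0.074  0.02 ]
 [-0.661 -0.13 ]
 [ 0.746 -0.098]
 [ 0.183  0.221]]
tubeR [429.05  -15.974  52.   ] [np.float64(-2.293556518281255), np.float64(-194.57377362730537)]
tubeL [421.828 102.031  52.   ] [np.float64(0.4195965990261685), np.float64(-76.37853196204036)]
wall [ 520.349 -101.096    0.   ] pad [[393.858 226.501  88.   ]] nut [375.503  73.373  28.   ]
[284.054 203.434]
[272.786 216.907]
[294.679 190.73 ]
```

```bash
python3 - <<'E'
from h import *
from scipy.spatial.transform import Rotation as R
import cv2,json
np.set_printoptions(precision=3,suppress=True)
Q=(R.from_euler("z",.084)*R.from_quat([0,1,0,0])).as_quat()
bot.move_gripper(0)
out=[]
for i,p in enumerate([(420,-10,230),(394,200,230)]):
    bot.move_ptp(p,Q) if i==0 else bot.line_to(p,250)
    bot.pause(.3)
    s=bot.read_state();im=bot.camera("wrist")
    cv2.imwrite(f"pics/w{i}.png",cv2.cvtColor(im,cv2.COLOR_RGB2BGR))
    out.append({k:np.array(s[k]).tolist() for k in("tcp_pos","eef_rot")})
    print(s["t"],s["tcp_pos"],s["eef_rot"],s["joint_pos"],s["contact_force"],s["width"])
json.dump(out,open("w.json","w"))
E
```

```text
3.9917 [420.08  -10.261 229.926] [-0.042  0.999 -0.    -0.   ] [ 0.45  -0.081 -0.504  0.    -1.148 -1.937] [ 0.653 -0.4    0.296] 0.29744901876625646
5.3417 [394.165 199.298 230.106] [-0.041  0.999  0.     0.   ] [ 0.917 -0.04  -0.467  0.    -1.144 -2.405] [ 0.792 -0.27   0.407] 0.5880853097374651
```

View pics/w0.png

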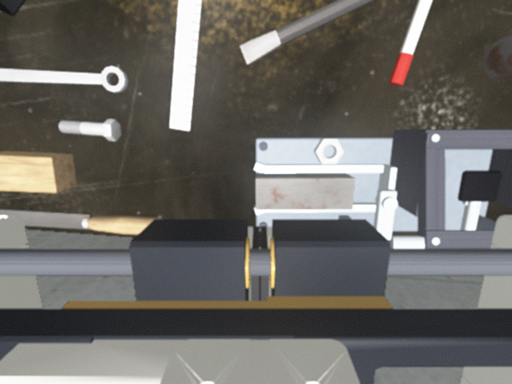

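View pics/w1.png

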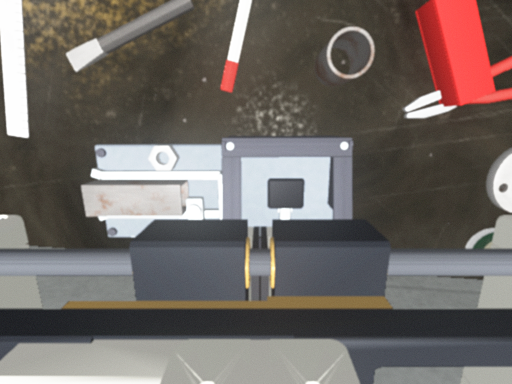

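w0: base corner (256,139), tube's top from u=256 to 354 at rows 175–208. w1: window's front corners (242,157) and (331,157), pad (268,180)–(304,208), base corner (96,147). I'll refit with the wrist views included, and check heights.

```bash
python3 - <<'E'
from fit import *
import json
np.set_printoptions(precision=2,suppress=True)
S=json.load(open("w.json"))
P2=np.array([w(-57.5,2),w(-57.5,98),(-34,30,88),(-34,70,88),(0,30,88),(0,70,88),(-65,-195,12)],float)
U2=np.array([(242,157),(331,157),(268,180),(304,180),(268,208),(304,208),(96,147)])
P3=np.array([(-65,-195,12)],float);U3=np.array([(256,139)])
def f(q):return np.r_[np.ravel([proj("top",p) for p in W(q,P)]-U),np.ravel([proj("wrist",p,S[1]) for p in W(q,P2)]-U2),np.ravel([proj("wrist",p,S[0]) for p in W(q,P3)]-U3)]
r=least_squares(f,[415,178,.084],loss="soft_l1",x_scale=[100,100,1]);q=r.x;print(q,f(q).reshape(-1,2)[10:])
# pad height by triangulation of the two views (centre)
g=lambda p:np.r_[proj("top",p)-U[4:8].mean(0),proj("wrist",p,S[1])-U2[2:6].mean(0)]
print("pad tri",least_squares(g,[394,226,88]).x,"pad fit",W(q,(-17,50,88)))
c,s=np.cos(q[2]),np.sin(q[2])
for uv,st in(((256,192),S[0]),((354,192),S[0]),((83,198),S[1]),((187,198),S[1])):
    a=ray("wrist",uv,52,st);d=a-[q[0],q[1],0];print("tube",a,c*d[0]+s*d[1],-s*d[0]+c*d[1])
for a,b,st in(((715,190),(256,192),S[0]),((482,205),(354,192),S[0]),((715,190),(83,198),S[1])):
    g=lambda p:np.r_[proj("top",p)-np.array(a)/6-[155,140],proj("wrist",p,st)-b];print("tube tri",least_squares(g,[425,20,50]).x)
E
```

```text
[420.2  181.31   0.09] [[-1.35 -0.34]
 [ 1.31 -1.12]
 [-0.62 -1.71]
 [ 0.68 -2.02]
 [-0.58  0.61]
 [-0.32  0.31]
 [-2.87 -1.83]
 [-0.96 -0.22]]
pad tri [394.12 227.13 106.78] pad fit [[398.66 229.53  88.  ]]
tube [434.32 -12.19  52.  ] -3.7773838521374543 -193.97324421355728
tube [424.28 106.53  52.  ] -2.8270965852011134 -74.83657847883345
tube [433.73 -12.71  52.  ] -4.416416411799085 -194.43849423555997
tube [423.09 113.95  52.  ] -3.324797638675192 -67.3380119194855
tube tri [407.65 -13.   160.21]
tube tri [420.85 101.27  66.5 ]
tube tri [434.41 -15.46  47.54]
```

Views agree to about 5 mm, and the tube is about 45 mm short. Now I'll push it with force guarding.

```bash
cat > c.py <<'E'
from fit import W
from h import *
from scipy.spatial.transform import Rotation as R
q=[418,179.8,.087]
Q=(R.from_euler("z",q[2])*R.from_quat([0,1,0,0])).as_quat()
def go(p,v=150,**k): bot.line_to(W(q,p)[0],v,**k)
def F(): return R.from_euler("z",-q[2]).apply(bot.read_state()["contact_force"])
def P():
    c,s=np.cos(q[2]),np.sin(q[2]);t=np.array(bot.read_state()["tcp_pos"]);d=t-[q[0],q[1],0]
    return np.array([c*d[0]+s*d[1],-s*d[0]+c*d[1],t[2]])
E
python3 - <<'E'
from c import *
import cv2
np.set_printoptions(precision=2,suppress=True)
bot.move_ptp(W(q,(-2,-242,150))[0],Q); go((-2,-242,36),120); bot.pause(.2)
f0=F();print(bot.read_state()["t"],f0,P())
go((-2,-222,36),60)
y=-222;L=[]
while y<-160:
    y+=2; go((-2,y,36),25); f=F()-f0; L.append((y,P()[1],f[1]))
    if f[1]<-18: break
print(np.array(L)); bot.pause(.2); print(F()-f0,P(),bot.read_state()["t"])
E
```

```text
7.7667 [0.26 0.12 0.12] [  -1.57 -241.91   36.59]
[[-220.   -220.01    0.47]
 [-218.   -218.     -0.6 ]
 [-216.   -215.94   -0.52]
 [-214.   -213.91   -0.45]
 [-212.   -211.93   -0.14]
 [-210.   -209.93   -1.17]
 [-208.   -207.92   -0.9 ]
 [-206.   -205.87   -1.37]
 [-204.   -203.85   -0.67]
 [-202.   -201.84   -1.  ]
 [-200.   -199.85   -1.37]
 [-198.   -197.88    0.38]
 [-196.   -195.86   -0.27]
 [-194.   -193.85   -0.41]
 [-192.   -191.86   -0.13]
 [-190.   -189.86   -1.01]
 [-188.   -187.86   -0.81]
 [-186.   -185.85   -0.93]
 [-184.   -183.87   -0.57]
 [-182.   -181.86   -0.33]
 [-180.   -179.86   -0.64]
 [-178.   -177.87   -0.44]
 [-176.   -175.86    0.63]
 [-174.   -173.85   -0.26]
 [-172.   -171.85   -0.56]
 [-170.   -169.85   -0.03]
 [-168.   -167.85   -0.87]
 [-166.   -166.18   -4.14]
 [-164.   -165.93  -17.62]
 [-162.   -165.57  -31.01]]
[  4.45 -29.65   4.67] [  -3.49 -165.58   36.07] 15.95
```

Hard stop at y ≈ -166, close to the nominal -171. I'll retreat and look.

```bash
python3 - <<'E'
from c import *
import cv2
np.set_printoptions(precision=2,suppress=True)
go((-2,-185,36),60); go((-2,-200,150),150); go((-17,20,220),250); bot.pause(.2)
im=cv2.cvtColor(bot.camera("wrist"),cv2.COLOR_RGB2BGR);cv2.imwrite("pics/w2.png",im)
cv2.imwrite("pics/w2c.png",cv2.resize(im[120:240,50:370],None,fx=2.5,fy=2.5,interpolation=cv2.INTER_CUBIC))
s=bot.read_state();print(s["t"],P())
E
```

```text
18.725 [-17.    19.1  219.78]
```

View pics/w2c.png

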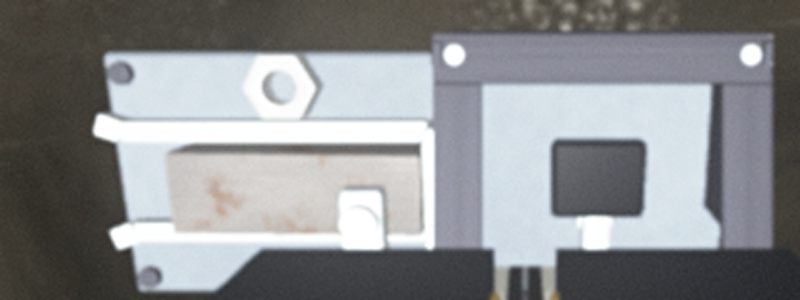

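Tube is against the stop (left end at crop u≈420, stop at 425) and the nut is in place. Pad centre is at crop (598,178), window front corners at (482,83) and (711,83). I'll locate the pad from this view.

```bash
python3 - <<'E'
from c import *
np.set_printoptions(precision=2,suppress=True)
s=bot.read_state();c,sn=np.cos(q[2]),np.sin(q[2])
for uv,z,n in(((598,178),88,"pad"),((482,83),89.1,"wfr"),((711,83),89.1,"wfl"),((425,180),44,"stop"),((170,190),52,"tubeR"),((420,190),52,"tubeL"),((282,87),28,"nut")):
    a=ray("wrist",(50+uv[0]/2.5,120+uv[1]/2.5),z,s);d=a-[q[0],q[1],0];print(n,a,c*d[0]+sn*d[1],-sn*d[0]+c*d[1])
E
```

```text
pad [398.47 229.6   88.  ] -15.126994040641538 51.312560726737544
wfr [363.09 178.37  89.1 ] -54.825981450717705 3.348914327127969
wfl [355.08 270.42  89.1 ] -54.80376437287892 95.7466502945428
stop [416.88 152.08  44.  ] -3.529693697334159 -27.521905931696825
tubeR [430.15  33.07  52.  ] -0.647269475330484 -147.2284937631052
tubeL [419.9  150.93  52.  ] -0.6144200057651088 -28.921734583086653
nut [380.22  78.04  28.  ] -46.47459241548085 -98.09572951815079
```

```bash
python3 - <<'E'
from c import *
np.set_printoptions(precision=2,suppress=True)
X,Y=-16,50.5
go((X,Y,200),150); go((X,Y,112),100); bot.pause(.2); f0=F(); go((X,Y,96),60)
print(bot.read_state()["t"],f0,F()-f0,P())
z=96;L=[]
while z>58:
    z-=1.5; go((X,Y,z),25); f=F()-f0; L.append((z,P()[2],*f))
    if f[2]>12 or np.hypot(f[0],f[1])>8: break
print(np.array(L))
for _ in range(4): bot.pause(.3); print(F()-f0,P())
go((X,Y,112),40); go((X,Y,200),150); bot.pause(.2)
import cv2
im=cv2.cvtColor(bot.camera("wrist"),cv2.COLOR_RGB2BGR)
cv2.imwrite("pics/w3c.png",cv2.resize(im[120:240,30:350],None,fx=2.5,fy=2.5,interpolation=cv2.INTER_CUBIC))
print(bot.read_state()["t"],F()-f0)
E
```

```text
20.7667 [ 0.12  1.15 -0.34] [-0.09 -1.43 -0.16] [-16.25  50.19  95.43]
[[94.5  94.52 -0.96 -0.71  0.26]
 [93.   92.98 -0.59 -1.13  0.35]
 [91.5  91.41  0.08 -1.    0.7 ]
 [90.   89.89  0.38 -0.57 -0.4 ]
 [88.5  88.42 -0.2  -0.75  1.31]
 [87.   87.06 -0.59 -1.1   3.5 ]
 [85.5  85.44 -2.41 -0.84  3.55]
 [84.   83.91 -1.95 -0.96  3.79]
 [82.5  82.4  -2.76  0.18  4.65]
 [81.   80.9  -2.99  0.38  3.15]
 [79.5  79.42 -3.32  0.18  3.98]
 [78.   77.91 -2.35 -0.46  3.53]
 [76.5  76.46 -3.14 -0.74  4.3 ]
 [75.   74.97 -1.15 -1.88  3.94]
 [73.5  73.55 -0.   -1.13  4.5 ]
 [72.   72.1  -0.16 -2.05  4.56]
 [70.5  70.97 -1.14 -2.12  8.66]
 [69.   70.17 -3.07 -4.03 17.99]]
[-3.57 -3.87 17.29] [-15.34  50.68  70.24]
[-3.95 -3.49 17.53] [-15.41  50.65  70.2 ]
[-3.67 -4.23 16.32] [-15.41  50.68  70.2 ]
[-4.08 -3.86 17.65] [-15.37  50.67  70.22]
28.675 [ 0.2  -0.75  0.56]
```

View pics/w3c.png

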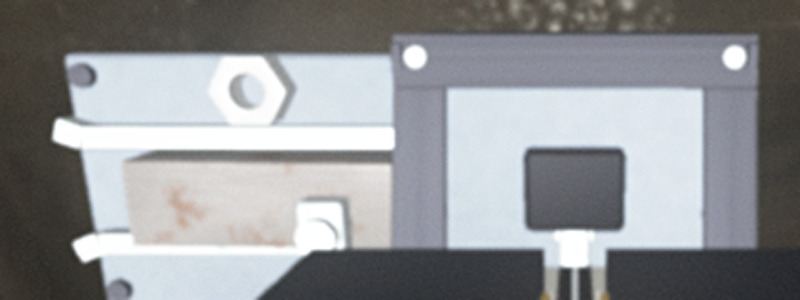

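The lever is back up (pad centred at crop (575,190)), the tube is still home with its right end at u≈125, and the nut hasn't moved. Force is back to zero, so I'm handing in.

```bash
python3 -c "
from plant import bot
print(bot.close_job())"
```

```text
the job is handed in; nothing more can be done
None
```

I pushed the tube home against the stop, held the lever down at about 17 N for 1.2 s until the punch bore on the tube, let it spring back up, and handed the job in at about 29 s; the verdict was not shown.

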